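Roll a ground shaft onto the gauging line and lower the dial gauge onto it

ROBOT

A 6-joint arm with a two-finger parallel gripper is mounted at the origin on a cart in front of the work surface, level with it; the furniture and walls round the work are solid. World frame = base frame: x ahead of the robot, y to its left, z up, the work surface at z = 0. Lengths are in m, angles in degrees, forces in N, time in s.
With the tool pointing down it reaches from about 0.325 to 0.9 m from the base axis. Payload 6.1 kg.
Tool frame: the origin (TCP) lies midway between the tips of the shut fingers; the grasp point (between the pads) lies r.grip_depth behind it (r.grip_depth is the distance from the TCP to the grasp point, in m); z points along the fingers, y is the line along which they close (so a half turn about z gives the same grasp; the last joint's range is limited). The gripper opens to 85 mm and grips with 20 to 120 N. Pads are 22 mm wide; open, the fingers measure 114 mm over their backs; the gripper's body (76 mm by 85 mm) begins 54 mm behind the grasp point. The pads swing forward as they close: fully open they stand 13 mm farther back than shut.
Start: joints at [-70.709, 12.628, 87.462, -0, 79.91, -7.225], TCP at [0.279, -0.559, 0.231] pointing down, gripper open.
Joint ranges: [-170.65, 170.65], [-52.31, 119.04], [5.05, 147.46], [-71.25, 251.25], [11.57, 151.72], [-153.62, 153.62]. Speed limits (degrees/s): [147.25, 147.25, 172.46, 180, 180, 180].

INTERFACE

Orientations are given as [roll, pitch, yaw] about the fixed x, y, z axes, in that order (R = Rz(yaw) Ry(pitch) Rx(roll)).
In Python, from bench import r gives the robot as it stands. The module is installed in compiled form; this text tells all that it offers.
- The arm moves only by the tool send_rows, never from a script. Its argument "moves" is a list of rows, each a list of 7 numbers: the shift along the tool's x, y, z in mm, then the turn, a rotation vector about the tool's x, y, z in rad, then the opening in per cent of the stroke, from 0 (shut) to 100 (fully open). A call has 1 to 20 rows; each row shifts and turns the commanded pose from where the row before left it, along the tool's axes as they then stand; what a row does not reach is not made up. A row lasts 1/12 s, in which the tool goes at most 41.7 mm and 7.16 degrees, less where a joint would pass 70% of its speed; a pose out of reach is approached as far as the arm can. A call with a gripper value outside its range is refused whole. The fingers move at their own pace and stop on an object; "force" is the grip in N (left out, the last holds). Time passes only in rows, so rows that do not move let the fingers close. It gives the time, the measured TCP pose, the force, the opening and the grip force at its end, in the units of the state.
- r.state(): the state, without advancing time (a new reading comes with each control period).
- r.capture(name): name is "scene" or "side" or "wrist"; returns a dict with "color" (384x512x3 uint8, red, green, blue), "K" (3x3 intrinsics, pixels), "k1" (the pictures are not rectified: a ray, as slopes to the right and down, at radius r is drawn at 1 + k1 r^2 times it, then the intrinsics apply), "R" (3x3) and "t" (3): a world point X has camera coordinates R X + t; the wrist camera has in their place "T_tool_cam" (4x4, takes a point from camera to tool coordinates, whose origin is the TCP and whose axes are the flange's). Camera axes: x right, y down, z forward; pixel columns grow to the right and rows downward; lengths in m; the calibration is good to about 2 mm. A picture is of the moment at which its call begins: read the wrist's pose just before it. There is no depth.
- r.close_job(): hands the job in; it is judged then, once.
The state is a dict: "time": time; "joint_pos": joint angles; "joint_velocities": joint speeds; "effort": joint torques, N m; "position": TCP position; "ee_rot": TCP orientation; "wrist_force": force on the tool from outside, world axes, zero at the start; "wrist_torque": the same for the moment, N m; "gripper_width": finger opening in m; "grip_force": force on a finger pad.
Only numpy, scipy, OpenCV 4.12 (cv2) and the standard library are available. Lean on these libraries where they do the work, as an engineer would, in place of code of your own. Each camera call takes 0.05 s, during which the arm holds its last target. There are 200 camera calls.

TASK

Without picking anything up, roll the loose bright steel shaft sideways over the granite plate with the fingertips until it lies at rest along the white line, then push the raised dial-gauge arm fully down against its stop, so that its plunger sits on the shaft. Leave the brass shaft and the other things where they are, and finish with the hand clear.

Things in the scene. Friction and masses are not known exactly. Their poses are not given: they have to be found in the camera images.
- line (a point): Point on the white inked line (3 mm wide) of the black granite plate (fixed, 350 x 400 mm, top 45 mm above the worktop), on its top face. x runs along the line, away from the robot to the gauge column, y across it to the left, z up. In this frame the line runs from x = -105 to +150 mm, the plate from x = -110 to +240, y = -200 to +200, and the column stands at x = +215, y = 0.
- steel_shaft_center (a point): Centre of the loose steel shaft: a bright grey solid cylinder, 24 mm diameter, 200 mm long, 0.7 kg, lying on the plate 50 to 95 mm to one side of the line, within 0.05 rad of parallel to it. The centre is 12 mm above the plate. x is its own axis; y and z turn as it rolls. Grippy fingers jam when they push low at its side; a light press on top, drawn sideways, rolls it half as far as the tip moves. It stays where it is let go.
- steel_shaft: The same steel shaft; this origin is a point on its surface at half length (at the bottom at the start, it goes round as the shaft rolls). x along the shaft.
- brass_shaft_center (a point): Centre of the other shaft, yellow brass, of the same size, lying on the plate on the other side of the line. To be left alone.
- gauge_arm (a joint): Angle of the aluminium arm that carries the dial gauge; its hinge axis lies across the line, 62 mm above the plate at x = +215 mm of the line frame. 0 = level, fully down on its stop, pointing back along the line to the robot; grows as it is raised (starts 0.70 to 0.95 rad). A stiff friction hinge: the arm stays where it is left; 2 to 4 N down on the tab lowers it.
- tab (a point): Middle of the top of the black rubber thumb tab (30 x 22 mm) at the free end of the gauge arm, 160 mm from the hinge axis and 5 mm above the arm's centre line; push here. z is the tab's normal; at arm angle 0 x points away from the robot along the line and z up. The round gauge (43 mm, face on top, 20 mm higher than the tab) begins 19 mm behind this point.
- plunger (a joint): Travel of the gauge's spring plunger, 0 (hanging free) to 8 mm, under 2 N. With the arm fully down its foot would hang 20 mm over the plate, so a shaft under it lifts it by 4 mm.
- foot (a point): Middle of the underside of the plunger's flat round foot (12 mm), 120 mm from the hinge axis along the arm. With the arm down it stands over the line at x = +95 mm of the line frame.
- v_block: Bystander: dark steel V-block, 45 x 50 x 36 mm, on the far left part of the plate. Origin under its middle.
- card_box: Bystander: small white carton, 34 x 66 x 20 mm, on the far right part of the plate. Origin under its middle.
- calliper: Bystander: digital calliper, 219 mm long, 17 mm high, lying left of the plate. Origin under its middle.
Mind the look-alikes: they are no part of the job. Of the things that look like the steel_shaft, the larger one is meant.

How it is judged (in metres and radians):
On the way, in this order (a step that is already met when the one before it is completed fails the run):
1. the steel shaft has rolled over on the plate (turned by about a quarter turn or more), the gauge arm still up (angle between steel_shaft's own z axis and vertical above 1.2 rad and value of joint gauge_arm above 0.4 rad and height (world z) of steel_shaft_center between 0.053 and 0.061 m).
2. the steel shaft lies at rest on the line, the gauge arm still up (y of steel_shaft_center in the frame of line between -0.005 and 0.005 m and angle between the x axis of steel_shaft and the x axis of line, either way round below 0.08 rad and height (world z) of steel_shaft_center between 0.053 and 0.061 m and linear speed of steel_shaft below 0.01 m/s and value of joint gauge_arm above 0.4 rad), for 0.3 s.
At the end, for the whole second after the job is handed in: The steel shaft lies at rest on the plate with its axis within 5 mm and 0.08 rad of the white line, the gauge arm is fully down (under 0.02 rad), the shaft lifts the plunger by more than 2 mm, and the brass shaft is within 20 mm of where it was (y of steel_shaft_center in the frame of line between -0.005 and 0.005 m and angle between the x axis of steel_shaft and the x axis of line, either way round below 0.08 rad and height (world z) of steel_shaft_center between 0.053 and 0.061 m and linear speed of steel_shaft below 0.01 m/s and value of joint gauge_arm below 0.02 rad and value of joint plunger above 0.002 m and distance of brass_shaft_center from where it was at the start of the episode below 0.02 m); the robot touches nothing.
It fails at once if the steel shaft was lifted off the plate, or fell off it (height (world z) of steel_shaft_center above 0.067 m or height (world z) of steel_shaft_center below 0.047 m).
It fails at once if the brass shaft was moved (distance of brass_shaft_center from where it was at the start of the episode above 0.02 m).
It fails at once if a bystander was knocked away (distance of any of v_block, card_box, calliper from where it was at the start of the episode above 0.03 m).
It also fails if it takes over 64 s, if anything falls off the work surface, if the arm or the gripper's body presses on something with over 40 N, if the wrist force passes 120 N, or if a joint passes its speed limit or range.

## Working session

There is one attempt and no reset: what is moved stays moved. The work goes in short steps, Python scripts to look and compute and a tool call to move; the robot and the scene stay as the last step left them, time stands still between calls to the robot, and variables do not carry over. Pictures are saved under pics/ and viewed, at most 13 in all, crops included, and the job is handed in when it is done.

Besides the shell and the picture viewer there is one more tool, called after "Emit:" as name([rows], argument=value, ...), one row to a line, values as JSON. send_rows: Moves the arm, as the interface text tells. Its arguments: {"type":"object","properties":{"moves":{"type":"array"},"force":{"type":"number"}},"required":["moves"]}

```bash
mkdir -p pics; ls
python3 - <<'E'
from bench import r
import cv2,numpy as np
s=r.state();print(s['time'],s['position'],s['ee_rot'],s['gripper_width'],r.grip_depth)
for n in ['scene','side']:
    c=r.capture(n);cv2.imwrite(f'pics/{n}0.png',c['color'][...,::-1]);print(n,c['K'].tolist(),c['k1'],np.round(c['R'],3).tolist(),np.round(c['t'],3).tolist())
E
```

```text
pics
0.0 [ 0.27884544 -0.55866952  0.23019096] [-1.79888972e+02 -1.49742479e-02  2.65170841e+01] 0.08539456883746717 0.0187
scene [[469.05775966506764, 0.0, 261.30127293043626], [0.0, 469.05775966506764, 183.02445396398826], [0.0, 0.0, 1.0]] -0.02394367777231496 [[-0.656, -0.755, 0.004], [-0.585, 0.505, -0.634], [0.477, -0.419, -0.773]] [0.51, 0.247, 0.938]
side [[374.26902565933887, 0.0, 257.7495886041143], [0.0, 374.26902565933887, 183.9683075923775], [0.0, 0.0, 1.0]] -0.09707129411507046 [[0.869, -0.494, 0.013], [-0.229, -0.425, -0.876], [0.438, 0.758, -0.483]] [-0.36, 0.29, 0.526]
```

View pics/scene0.png

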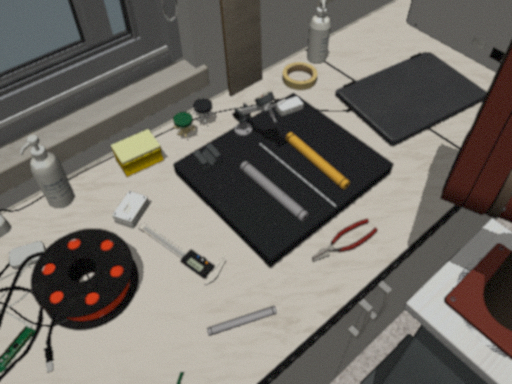

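View pics/side0.png

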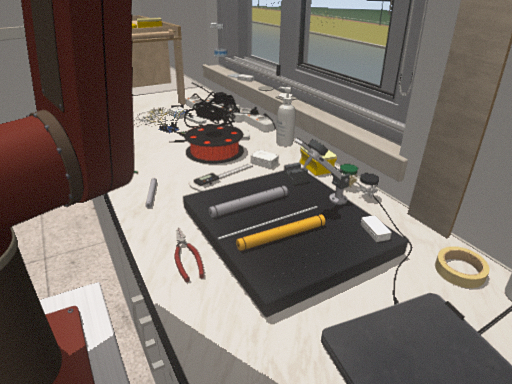

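The scene view shows the steel shaft from about (243,167) to (304,214), the white line from (259,144) to (335,206), brass to its right, and the gauge arm near (262,108). The side view agrees. The short bar on the table is the decoy.

```bash
cat > h.py <<'E'
from bench import r
import cv2,numpy as np
def ray(c,uv,R=None,t=None):
    K=c['K'];p=np.array([(uv[0]-K[0,2])/K[0,0],(uv[1]-K[1,2])/K[1,1]]);q=p.copy()
    for _ in range(10): q=p/(1+c['k1']*(q@q))
    d=np.r_[q,1.]
    if 'R' in c: R,t=c['R'],c['t']
    return -R.T@t, R.T@d
def onz(c,uv,z,R=None,t=None):
    o,d=ray(c,uv,R,t); return o+d*(z-o[2])/d[2]
def proj(c,X,R=None,t=None):
    if 'R' in c: R,t=c['R'],c['t']
    p=R@np.asarray(X)+t;q=p[:2]/p[2];q=q*(1+c['k1']*(q@q))
    return q*[c['K'][0,0],c['K'][1,1]]+c['K'][:2,2]
def two(c1,u1,c2,u2):
    o1,d1=ray(c1,u1);o2,d2=ray(c2,u2)
    A=np.c_[d1,-d2];s=np.linalg.lstsq(A,o2-o1,rcond=None)[0]
    a,b=o1+s[0]*d1,o2+s[1]*d2
    return (a+b)/2,np.linalg.norm(a-b)
def comp(mask,seed):
    n,l,st,ce=cv2.connectedComponentsWithStats(mask.astype(np.uint8))
    ys,xs=np.nonzero(mask);i=np.argmin((xs-seed[0])**2+(ys-seed[1])**2)
    k=l[ys[i],xs[i]];return np.argwhere(l==k)[:,::-1].astype(np.float32)
def ends(p):  # midline ends of elongated blob
    m=p.mean(0);d=np.linalg.svd(p-m,full_matrices=False)[2][0];s=(p-m)@d
    return m+d*s.min(),m+d*s.max(),len(p)
E
python3 - <<'E'
from h import *
for n,ss,sl,sb in [('scene',(273,190),(297,175),(316,160)),('side',(248,201),(268,222),(282,233))]:
    c=r.capture(n);im=c['color'];hsv=cv2.cvtColor(im,cv2.COLOR_RGB2HSV);v=hsv[...,2];s=hsv[...,1]
    for nm,seed,m,z in [('steel',ss,(v>75)&(s<60),.057),('line',sl,(v>65)&(s<60),.045),('brass',sb,(v>90)&(s>120),.057)]:
        e0,e1,k=ends(comp(m,seed));a,b=onz(c,e0,z),onz(c,e1,z)
        print(n,nm,k,np.round(e0),np.round(e1),np.round(a,4),np.round(b,4),'len',np.linalg.norm(a-b).round(4),'dir',np.degrees(np.arctan2(*(b-a)[1::-1])).round(2))
    x0,y0,x1,y1=(215,80,320,165) if n=='scene' else (285,120,405,250)
    cv2.imwrite(f'pics/{n}crop.png',cv2.resize(im[y0:y1,x0:x1,::-1],None,fx=6,fy=6,interpolation=cv2.INTER_CUBIC)[:600,:800])
E
```

```text
scene steel 824 [241. 163.] [304. 216.] [0.6167 0.2018 0.057 ] [0.4091 0.1977 0.057 ] len 0.2076 dir -178.89
scene line 382 [259. 143.] [336. 206.] [0.6471 0.1204 0.045 ] [0.3885 0.1189 0.045 ] len 0.2586 dir -179.68
scene brass 781 [287. 133.] [346. 185.] [0.6185 0.054  0.057 ] [0.409  0.0652 0.057 ] len 0.2098 dir 176.97
side steel 825 [287. 189.] [208. 212.] [0.6149 0.2068 0.057 ] [0.4026 0.2018 0.057 ] len 0.2123 dir -178.67
side line 339 [317. 206.] [216. 238.] [0.6431 0.1213 0.045 ] [0.3848 0.1197 0.045 ] len 0.2583 dir -179.64
side brass 1064 [324. 218.] [236. 245.] [0.6143 0.059  0.057 ] [0.4043 0.0683 0.057 ] len 0.2102 dir 177.46
```

View pics/scenecrop.png

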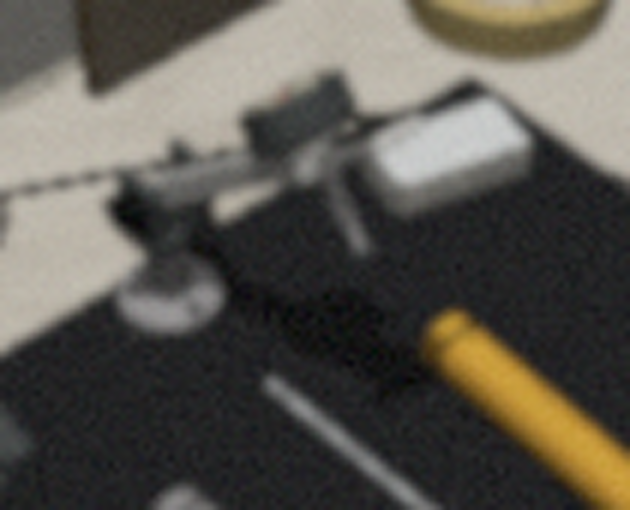

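View pics/sidecrop.png

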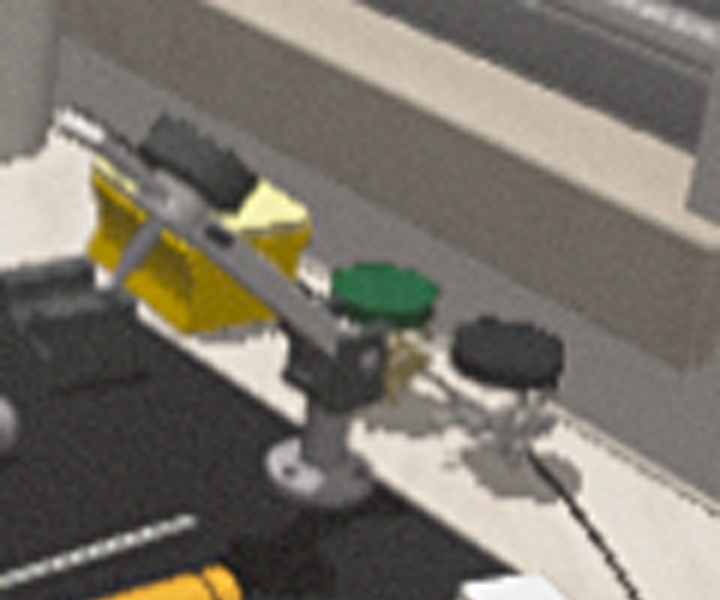

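Steel is about 82 mm left of the line. Next I triangulate the arm tip: scene crop (430,128), side crop (70,115). I also check which side the wrist camera sits on.

Run:
```python
from h import *
a=r.capture('scene');b=r.capture('side');w=r.capture('wrist')
print(np.round(w['T_tool_cam'],3).tolist(),w['K'][0,0],w['k1'])
f=lambda u:np.array([215+u[0]/6,80+u[1]/6]); g=lambda u:np.array([285+u[0]/6,120+u[1]/6])
for nm,p,q in [('tip',(430,128),(70,115)),('gauge',(300,112),(200,160)),('foot',(358,245),(122,278)),('base',(170,295),(320,475)),('hinge',(150,185),(365,350))]:
    print(nm,two(a,f(p),b,g(q)))
for th in (.7,.8,.95):
    h=np.array([.7085,.121,.107]);T=h+[-.16*np.cos(th)+.005*np.sin(th),0,.16*np.sin(th)+.005*np.cos(th)]
    print(th,T.round(3),(proj(a,T)-[215,80])*6,(proj(b,T)-[285,120])*6)
```

```text
[[0.001, -0.955, -0.295, 0.076], [1.0, 0.001, 0.002, -0.001], [-0.001, -0.295, 0.955, -0.144], [0.0, 0.0, 0.0, 1.0]] 324.06722865120594 -0.04552377111367923
tip (array([0.56573707, 0.11483156, 0.22959897]), np.float64(0.0014330752630385853))
gauge (array([0.62808877, 0.11996331, 0.19913874]), np.float64(0.0009579104126709545))
foot (array([0.59573714, 0.12002007, 0.15828391]), np.float64(0.004995075935923084))
base (array([0.70805615, 0.12025617, 0.04603701]), np.float64(0.0015143672727446456))
hinge (array([0.72093046, 0.1190064 , 0.09980137]), np.float64(0.0007943872190839513))
0.7 [0.589 0.121 0.214] [369.52257372 134.15450852] [111.74647091 140.9970988 ]
0.8 [0.601 0.121 0.225] [349.15123377  93.72811352] [140.58016779 104.66844994]
0.95 [0.619 0.121 0.24 ] [314.53622814  34.920043  ] [187.80422376  55.44627192]
```

Emit:
send_rows([
  [12.7,-13.9,-1,0,0,0,0],
  [25.7,-27.9,-1,0,0,0,0],
  [25.7,-27.9,-1,0,0,0,0],
  [25.7,-27.9,-1,0,0,0,0],
  [25.7,-27.9,-1,0,0,0,0],
  [25.7,-27.9,-1,0,0,0,0],
  [25.7,-27.9,-1,0,0,0,0],
  [25.7,-27.9,-1,0,0,0,0],
  [25.7,-27.9,-1,0,0,0,0],
  [25.7,-27.9,-1,0,0,0,0],
  [25.7,-27.9,-1,0,0,0,0],
  [25.7,-27.9,-1,0,0,0,0],
  [25.7,-27.9,-1,0,0,0,0],
  [25.7,-27.9,-1,0,0,0,0],
  [25.7,-27.9,-1,0,0,0,0],
  [25.7,-27.9,-1,0,0,0,0],
  [25.7,-27.9,-1,0,0,0,0],
  [25.7,-27.9,-1,0,0,0,0],
  [25.7,-27.9,-1,0,0,0,0],
  [13,-14,-1,0,0,0,0],
])

```text
time: 2.02
position: [0.4797, 0.1368, 0.2515]
ee_rot: [-179.9, -0.1, 26.7]
wrist_force: [-0.5, -0.7, -0.1]
gripper_width: 0.0001
grip_force: 0.0
```

Emit:
send_rows([
  [0,0,0,0,0,-0.12,0],
  [0,0,0,0,0,-0.12,0],
  [0,0,0,0,0,-0.12,0],
  [0,0,0,0,0,-0.12,0],
  [0,0,0,0,0,-0.12,0],
  [0,0,0,0,0,-0.12,0],
  [0,0,0,0,0,-0.12,0],
  [0,0,0,0,0,-0.12,0],
  [0,0,0,0,0,-0.12,0],
  [0,0,0,0,0,-0.12,0],
  [0,0,0,0,0,-0.12,0],
  [0,0,0,0,0,-0.12,0],
  [0,0,0,0,0,-0.12,0],
  [0,0,0,0,0,-0.12,0],
  [0,0,0,0,0,-0.12,0],
  [0,0,0,0,0,-0.12,0],
  [0,0,0,0,0,-0.12,0],
  [0,0,0,0,0,-0.12,0],
  [0,0,0,0,0,-0.12,0],
  [0,0,0,0,0,-0.12,0],
])

```text
time: 3.68
position: [0.4793, 0.1331, 0.2514]
ee_rot: [180.0, 0.0, 164.4]
wrist_force: [1.1, 0.9, 0.6]
gripper_width: 0.0001
grip_force: 0.0
```

Emit:
send_rows([
  [0,0,0,0,0,-0.12,0],
  [0,0,0,0,0,-0.1,0],
  [0,0,0,0,0,-0.05,0],
  [0,0,0,0,0,0,0],
  [0,0,0,0,0,0,0],
])

```text
time: 4.1
position: [0.4793, 0.1331, 0.2514]
ee_rot: [180.0, 0.0, 179.4]
wrist_force: [-0.4, -0.1, -0.8]
gripper_width: 0.0
grip_force: 0.0
```

```bash
cat >> h.py <<'E'
from scipy.spatial.transform import Rotation as Ro
def wrist():
    s=r.state();c=r.capture('wrist')
    Rt=Ro.from_euler('xyz',s['ee_rot'],degrees=True).as_matrix();T=c['T_tool_cam']
    Rw=Rt@T[:3,:3];tw=Rt@T[:3,3]+s['position']
    c['R']=Rw.T;c['t']=-Rw.T@tw
    return s,c
E
python3 - <<'E'
from h import *
s,c=wrist();print(s['time'],s['position'],s['ee_rot'],s['joint_pos'],s['gripper_width'],s['wrist_force'])
cv2.imwrite('pics/w1.png',c['color'][...,::-1])
for X in [(.511,.202,.057),(.49,.12,.045)]: print(proj(c,X))
E
```

```text
4.1 [0.47928324 0.13310494 0.25139051] [1.79997861e+02 1.07303564e-02 1.79394550e+02] [ 6.42864107e+00 -5.88636336e+00  1.04650449e+02  8.18075183e-04
  8.12250029e+01 -8.29660340e+01] 1.9452119366054913e-08 [-0.42495463 -0.09354477 -0.78521185]
[323.06353558 192.5991891 ]
[248.16114783 171.94805581]
```

View pics/w1.png

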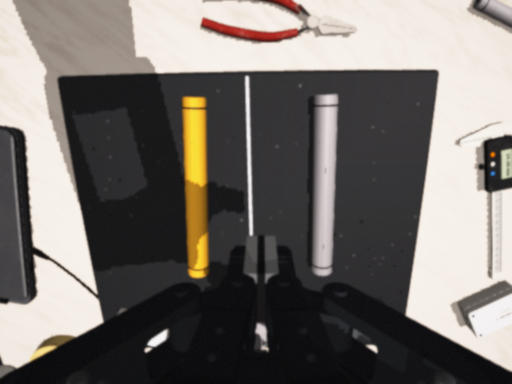

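The wrist view shows the steel shaft from (326,95) to (321,274), the white line from (247,76) to (251,235), and brass at (196,185).

```bash
cat > meas.py <<'E'
from h import *
def meas():
    s,c=wrist();im=c['color'];hsv=cv2.cvtColor(im,cv2.COLOR_RGB2HSV);v=hsv[...,2];sa=hsv[...,1]
    return s,c,v,sa
def axis(c,mask,z,x0,x1):
    # per-row midpoints of runs -> world points -> fit y(x)
    P=[]
    for y in np.unique(np.nonzero(mask)[0]):
        xs=np.nonzero(mask[y])[0];P.append(onz(c,(xs.mean(),y),z))
    P=np.array(P);q=(P[:,0]>x0)&(P[:,0]<x1)
    k=np.polyfit(P[q,0],P[q,1],1);return k,P[:,0].min(),P[:,0].max(),np.std(P[q,1]-np.polyval(k,P[q,0]))
E
python3 - <<'E'
from meas import *
s,c,v,sa=meas()
m=(v>80)&(sa<70)
def sub(p):
    o=np.zeros(m.shape,bool);o[p[:,1].astype(int),p[:,0].astype(int)]=1;return o
st=sub(comp(m,(323,185)));ml=m.copy();ml[:80]=0;ml[232:]=0;ml[:,:236]=0;ml[:,262:]=0
k,a,b,e=axis(c,st,.057,.42,.6);print('steel y(.511)',np.polyval(k,.511),'slope',k[0],a,b,e)
k,a,b,e=axis(c,ml,.045,.35,.6);print('line y(.511)',np.polyval(k,.511),'slope',k[0],a,b,e)
E
```

```text
steel y(.511) 0.20336885739791344 slope 0.02267472423446857 0.40624786769284155 0.6153364660716554 0.00025087850214476376
line y(.511) 0.12118311431274653 slope 0.005890269888363224 0.39280085009979776 0.5613240470848918 0.00029370563744542366
```

Emit:
send_rows([
  [0,0,0,0,0,0.11,40],
  [0,0,0,0,0,0.12,40],
  [0,0,0,0,0,0.12,40],
  [0,0,0,0,0,0.12,40],
  [0,0,0,0,0,0.12,40],
  [0,0,0,0,0,0.12,40],
  [0,0,0,0,0,0.12,40],
  [0,0,0,0,0,0.12,40],
  [0,0,0,0,0,0.12,40],
  [0,0,0,0,0,0.12,40],
  [0,0,0,0,0,0.12,40],
  [0,0,0,0,0,0.12,40],
  [0,0,0,0,0,0.11,40],
  [13,5.2,20,0,0,0,40],
  [13,5.2,30,0,0,0,40],
  [13,5.2,30,0,0,0,40],
  [13,5.2,30,0,0,0,40],
  [13,5.2,25,0,0,0,40],
  [13,5,15,0,0,0,40],
  [0,0,0,0,0,0,40],
])

```text
time: 5.87
position: [0.5061, 0.2127, 0.0971]
ee_rot: [-179.6, 0.0, 91.3]
wrist_force: [-1.4, 0.4, -0.1]
gripper_width: 0.0341
grip_force: 0.0
```

Emit:
send_rows([
  [0,0,4,0,0,0,40],
  [0,0,6,0,0,0,40],
  [0,0,3,0,0,0,40],
  [0,0,2,0,0,0,40],
  [0,0,0,0,0,0,40],
  [0,0,0,0,0,0,40],
])

```text
time: 6.37
position: [0.5089, 0.2115, 0.0869]
ee_rot: [179.9, -0.0, 91.2]
wrist_force: [0.4, -0.5, -0.4]
gripper_width: 0.0341
grip_force: 0.0
```

Run:
```python
from h import *
s,c=wrist();print(s['position'],s['ee_rot'],s['gripper_width'],s['wrist_force'])
cv2.imwrite('pics/w2.png',c['color'][...,::-1])
```

```text
[0.50891819 0.21146564 0.08693667] [ 1.79944887e+02 -1.02157690e-02  9.12280039e+01] 0.034096663087826294 [ 0.38586491 -0.53112562 -0.41850477]
```

View pics/w2.png

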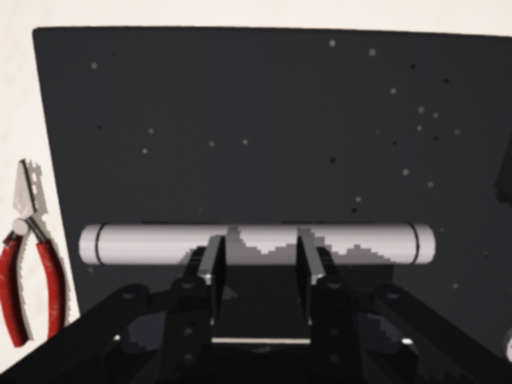

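The fingertips at (212,250) and (312,250) straddle mid-length of the shaft, whose ends are at x = 79 and 435. Lowering gently.

Emit:
send_rows([
  [0,0,6,0,0,0,40],
  [0,0,6,0,0,0,40],
  [0,0,3,0,0,0,40],
  [0,0,0,0,0,0,40],
  [0,0,0,0,0,0,40],
])

```text
time: 6.83
position: [0.5081, 0.2117, 0.0707]
ee_rot: [-179.9, 0.0, 91.3]
wrist_force: [-0.2, 0.2, -0.2]
gripper_width: 0.0343
grip_force: 0.0
```

Emit:
send_rows([
  [0,0,1,0,0,0,40],
  [0,0,1,0,0,0,40],
  [0,0,0,0,0,0,40],
])

```text
time: 7.08
position: [0.5086, 0.2118, 0.0692]
ee_rot: [-180.0, 0.0, 91.3]
wrist_force: [0.0, 0.2, 0.2]
gripper_width: 0.0339
grip_force: 0.0
```

Emit:
send_rows([
  [0,0,1,0,0,0,40],
  [0,0,0,0,0,0,40],
  [0,0,0,0,0,0,40],
])

```text
time: 7.33
position: [0.5085, 0.2117, 0.0683]
ee_rot: [-180.0, 0.0, 91.3]
wrist_force: [-0.3, -0.5, -0.0]
gripper_width: 0.0338
grip_force: 0.0
```

Emit:
send_rows([
  [0,0,1,0,0,0,40],
  [0,0,0,0,0,0,40],
  [0,0,0,0,0,0,40],
])

```text
time: 7.58
position: [0.5088, 0.2119, 0.0677]
ee_rot: [180.0, -0.0, 91.3]
wrist_force: [-1.0, -0.4, 2.9]
gripper_width: 0.0345
grip_force: 1.4
```

Emit:
send_rows([
  [0,0,0.7,0,0,0,40],
  [0,0,0,0,0,0,40],
  [0,0,0,0,0,0,40],
])

```text
time: 7.83
position: [0.5089, 0.2121, 0.0674]
ee_rot: [180.0, -0.0, 91.3]
wrist_force: [-2.8, 0.2, 7.0]
gripper_width: 0.0342
grip_force: 3.4
```

Emit:
send_rows([
  [-1,0,0,0,0,0,40],
  [-2,0,0,0,0,0,40],
  [-3,0,0,0,0,0,40],
  [-3,0,0,0,0,0,40],
  [-3,0,0,0,0,0,40],
  [-3,0,0,0,0,0,40],
])

```text
time: 8.33
position: [0.5092, 0.1971, 0.068]
ee_rot: [180.0, -0.0, 91.3]
wrist_force: [-4.1, 1.3, 10.1]
gripper_width: 0.0343
grip_force: 5.3
```

Emit:
send_rows([
  [-3,0,0,0,0,0,40],
  [-3,0,0,0,0,0,40],
  [-3,0,0,0,0,0,40],
  [-2.5,0,0,0,0,0,40],
  [-1,0,0,0,0,0,40],
  [0,0,0,0,0,0,40],
  [0,0,0,0,0,0,40],
])

```text
time: 8.92
position: [0.5095, 0.1843, 0.0679]
ee_rot: [180.0, -0.0, 91.3]
wrist_force: [-4.2, -1.2, 11.2]
gripper_width: 0.034
grip_force: 5.5
```

Emit:
send_rows([
  [0,0,-3,0,0,0,40],
  [0,0,-7,0,0,0,40],
  [0,0,0,0,0,0,40],
])

```text
time: 9.17
position: [0.5099, 0.1844, 0.0777]
ee_rot: [179.9, -0.0, 91.3]
wrist_force: [0.1, 0.3, 0.7]
gripper_width: 0.0342
grip_force: 0.0
```

```bash
cat > sh.py <<'E'
from meas import *
def shaft():
    s,c,v,sa=meas();m=(v>80)&(sa<70)
    # sample world points on the shaft away from fingers: left and right spans in x; edges across y
    out=[]
    for x in (.425,.44,.455,.565,.58,.595):
        ys=np.arange(.09,.235,.0005);u=np.array([proj(c,(x,y,.057)) for y in ys])
        ok=[(0<=a<511 and 0<=b<383 and v[int(round(b)),int(round(a))]>80 and sa[int(round(b)),int(round(a))]<70) for a,b in u]
        ok=np.array(ok);n,l,st,_=cv2.connectedComponentsWithStats(ok.astype(np.uint8)[None])
        for i in range(1,n):
            if 30<st[i,4]<70: out.append((x,ys[l[0]==i].mean(),st[i,4]*.5))
    o=np.array(out);k=np.polyfit(o[:,0],o[:,1],1)
    print('t',s['time'],'tcp',s['position'].round(4));print(o.round(4).tolist());ys_=np.polyval(k,.51);yl=.1212
    print('shaft y(.51) %.4f slope %.4f  to line %.4f'%(ys_,k[0],ys_-yl))
if __name__=='__main__': shaft()
E
python3 sh.py
```

```text
t 9.1667 tcp [0.5099 0.1844 0.0777]
[[0.425, 0.185, 26.5], [0.44, 0.1853, 26.0], [0.455, 0.1858, 26.0], [0.565, 0.1885, 25.5], [0.58, 0.1888, 26.0], [0.595, 0.189, 25.5]]
shaft y(.51) 0.1870 slope 0.0243  to line 0.0658
```

Emit:
send_rows([
  [7,0,0,0,0,0,40],
  [7,0,0,0,0,0,40],
  [0,0,0,0,0,0,40],
  [0,0,5,0,0,0,40],
  [0,0,3,0,0,0,40],
  [0,0,1.7,0,0,0,40],
  [0,0,0,0,0,0,40],
  [-1,0,0,0,0,0,40],
  [-2,0,0,0,0,0,40],
  [-3,0,0,0,0,0,40],
  [-3.5,0,0,0,0,0,40],
  [-3.5,0,0,0,0,0,40],
  [-3.5,0,0,0,0,0,40],
  [-3.5,0,0,0,0,0,40],
  [-3.5,0,0,0,0,0,40],
  [-3.5,0,0,0,0,0,40],
  [-3,0,0,0,0,0,40],
  [-2,0,0,0,0,0,40],
  [0,0,0,0,0,0,40],
  [0,0,0,0,0,0,40],
])

```text
time: 10.88
position: [0.5095, 0.1661, 0.0679]
ee_rot: [-180.0, -0.0, 91.3]
wrist_force: [-5.5, -0.9, 11.9]
gripper_width: 0.0341
grip_force: 5.9
```

Emit:
send_rows([
  [0,0,-3,0,0,0,40],
  [0,0,-7,0,0,0,40],
  [8,0,0,0,0,0,40],
  [8,0,0,0,0,0,40],
  [0,0,0,0,0,0,40],
])

```text
time: 11.3
position: [0.5091, 0.1837, 0.0768]
ee_rot: [180.0, -0.0, 91.3]
wrist_force: [-1.5, 0.8, -0.2]
gripper_width: 0.034
grip_force: 0.0
```

```bash
python3 sh.py
```

```text
t 11.3 tcp [0.5091 0.1837 0.0768]
[[0.425, 0.1685, 27.5], [0.44, 0.1688, 27.0], [0.455, 0.1693, 27.0], [0.565, 0.1723, 26.0], [0.58, 0.1723, 26.0], [0.595, 0.1728, 26.0]]
shaft y(.51) 0.1706 slope 0.0255  to line 0.0494
```

Emit:
send_rows([
  [0,0,5,0,0,0,40],
  [0,0,3,0,0,0,40],
  [0,0,1.9,0,0,0,40],
  [0,0,0,0,0,0,40],
  [-1,0,0,0,0,0,40],
  [-2,0,0,0,0,0,40],
  [-3,0,0,0,0,0,40],
  [-3.5,0,0,0,0,0,40],
  [-3.5,0,0,0,0,0,40],
  [-3.5,0,0,0,0,0,40],
  [-3.5,0,0,0,0,0,40],
  [-3.5,0,0,0,0,0,40],
  [-3.5,0,0,0,0,0,40],
  [-3,0,0,0,0,0,40],
  [-2,0,0,0,0,0,40],
  [0,0,0,0,0,0,40],
  [0,0,0,0,0,0,40],
])

```text
time: 12.77
position: [0.5098, 0.15, 0.0679]
ee_rot: [-180.0, 0.0, 91.2]
wrist_force: [-5.8, -1.3, 12.2]
gripper_width: 0.0341
grip_force: 5.9
```

Emit:
send_rows([
  [0,0,-3,0,0,0,40],
  [0,0,-7,0,0,0,40],
  [8,0,0,0,0,0,40],
  [8,0,0,0,0,0,40],
  [0,0,0,0,0,0,40],
  [0,0,5,0,0,0,40],
  [0,0,3,0,0,0,40],
  [0,0,2,0,0,0,40],
  [0,0,0,0,0,0,40],
])

```text
time: 13.52
position: [0.5093, 0.1666, 0.0672]
ee_rot: [-179.9, -0.0, 91.3]
wrist_force: [-3.1, 0.9, 6.8]
gripper_width: 0.034
grip_force: 3.2
```

Emit:
send_rows([
  [-1,0,0,0,0,0,40],
  [-2,0,0,0,0,0,40],
  [-3,0,0,0,0,0,40],
  [-3.5,0,0,0,0,0,40],
  [-3.5,0,0,0,0,0,40],
  [-3.5,0,0,0,0,0,40],
  [-3.5,0,0,0,0,0,40],
  [-3.5,0,0,0,0,0,40],
  [-3.5,0,0,0,0,0,40],
  [-3,0,0,0,0,0,40],
  [-2,0,0,0,0,0,40],
  [0,0,0,0,0,0,40],
  [0,0,0,0,0,0,40],
  [0,0,-3,0,0,0,40],
  [0,0,-7,0,0,0,40],
  [8,0,0,0,0,0,40],
  [8,0,0,0,0,0,40],
  [0,0,0,0,0,0,40],
  [0,0,0,0,0,0,40],
])

```text
time: 15.1
position: [0.5096, 0.151, 0.0766]
ee_rot: [-180.0, 0.0, 91.3]
wrist_force: [0.2, -0.1, 0.2]
gripper_width: 0.0342
grip_force: 0.0
```

```bash
python3 sh.py
python3 - <<'E'
from h import *
s,c=wrist();cv2.imwrite('pics/w3.png',c['color'][...,::-1])
E
```

```text
t 15.1 tcp [0.5096 0.151  0.0766]
[[0.425, 0.136, 26.5], [0.44, 0.1363, 27.0], [0.455, 0.1368, 27.0], [0.565, 0.1393, 26.0], [0.58, 0.1398, 26.0], [0.595, 0.14, 26.5]]
shaft y(.51) 0.1380 slope 0.0238  to line 0.0168
```

View pics/w3.png

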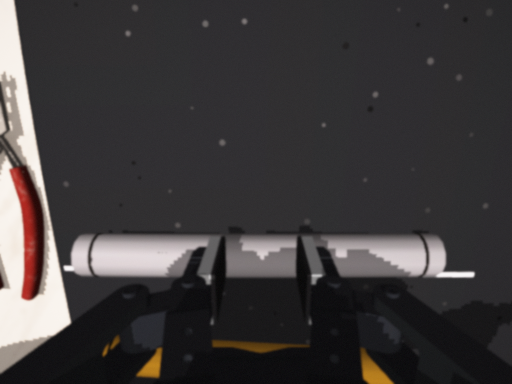

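The shaft runs from (73,255) to (444,257) and the line shows at its ends, (68,268) and (456,274). I measure the line in this same view.

Run:
```python
from meas import *
s,c,v,sa=meas()
for cols in (range(64,71),range(450,473)):
    P=[]
    for u in cols:
        w=np.clip(v[258:290,u].astype(float)-90,0,None)
        P.append(onz(c,(u,258+(w*np.arange(32)).sum()/w.sum()),.045))
    P=np.array(P);print(P[0].round(4),P[-1].round(4),P.mean(0).round(4))
```

```text
[0.3876 0.1178 0.045 ] [0.3919 0.1201 0.045 ] [0.3898 0.1196 0.045 ]
[0.6295 0.1212 0.045 ] [0.6439 0.1214 0.045 ] [0.6367 0.1212 0.045 ]
```

Emit:
send_rows([
  [-2,0,5,0,0,0,40],
  [0,0,3,0,0,0,40],
  [0,0,2,0,0,0,40],
  [0,0,0,0,0,0,40],
  [-1,0,0,0,0,0,40],
  [-2,0,0,0,0,0,40],
  [-3,0,0,0,0,0,40],
  [-3,0,0,0,0,0,40],
  [-3,0,0,0,0,0,40],
  [-3,0,0,0,0,0,40],
  [-3,0,0,0,0,0,40],
  [-3,0,0,0,0,0,40],
  [-2,0,0,0,0,0,40],
  [-1,0,0,0,0,0,40],
  [0,0,0,0,0,0,40],
  [0,0,0,0,0,0,40],
  [0,0,-3,0,0,0,40],
  [0,0,-7,0,0,0,40],
  [5,0,0,0,0,0,40],
  [4,0,0,0,0,0,40],
])

```text
time: 16.92
position: [0.5108, 0.1335, 0.0774]
ee_rot: [179.9, -0.0, 91.2]
wrist_force: [0.1, 0.5, 0.5]
gripper_width: 0.0345
grip_force: 0.0
```

Emit:
send_rows([
  [0,0,0,0,0,0,40],
  [0,0,0,0,0,0,40],
])

```text
time: 17.08
position: [0.51, 0.1336, 0.0767]
ee_rot: [-180.0, 0.0, 91.3]
wrist_force: [0.9, 0.3, -0.7]
gripper_width: 0.0339
grip_force: 0.0
```

```bash
python3 sh.py
python3 - <<'E'
from h import *
c=r.capture('scene');cv2.imwrite('pics/s2.png',cv2.resize(c['color'][80:260,160:400,::-1],None,fx=3,fy=3))
E
```

```text
t 17.0833 tcp [0.51   0.1336 0.0767]
[[0.425, 0.1243, 27.0], [0.44, 0.1245, 26.5], [0.455, 0.1248, 26.0], [0.565, 0.1275, 25.5], [0.58, 0.128, 25.5], [0.595, 0.128, 26.5]]
shaft y(.51) 0.1262 slope 0.0236  to line 0.0050
```

Emit:
send_rows([
  [0,0,5,0,0,0,40],
  [0,0,3,0,0,0,40],
  [0,0,2,0,0,0,40],
  [0,0,0,0,0,0,40],
  [-1,0,0,0,0,0,40],
  [-2,0,0,0,0,0,40],
  [-3,0,0,0,0,0,40],
  [-3,0,0,0,0,0,40],
  [-2,0,0,0,0,0,40],
  [-1.5,0,0,0,0,0,40],
  [-0.5,0,0,0,0,0,40],
  [0,0,0,0,0,0,40],
  [0,0,0,0,0,0,40],
  [0,0,-3,0,0,0,40],
  [0,0,-7,0,0,0,40],
  [0,0,-20,0,0,0,40],
  [0,-5,-30,0,0,0,40],
  [0,-10,-30,0,0,0,40],
  [0,-15,-30,0,0,0,20],
  [0,0,0,0,0,0,0],
])

```text
time: 18.85
position: [0.4825, 0.1201, 0.1936]
ee_rot: [179.5, -0.0, 91.3]
wrist_force: [1.0, 0.4, 0.2]
gripper_width: 0.0111
grip_force: 0.0
```

Emit:
send_rows([
  [0,-10,-30,0,0,-0.12,0],
  [0,-10,-20,0,0,-0.12,0],
  [0,0,0,0,0,-0.12,0],
  [0,0,0,0,0,-0.12,0],
  [0,0,0,0,0,-0.12,0],
  [0,0,0,0,0,-0.12,0],
  [0,0,0,0,0,-0.12,0],
  [0,0,0,0,0,-0.12,0],
  [0,0,0,0,0,-0.12,0],
  [0,0,0,0,0,-0.12,0],
  [0,0,0,0,0,-0.12,0],
  [0,0,0,0,0,-0.12,0],
  [0,0,0,0,0,-0.11,0],
  [0,0,0,0,0,0,0],
  [0,0,0,0,0,0,0],
])

```text
time: 20.1
position: [0.4606, 0.1179, 0.2368]
ee_rot: [-180.0, -0.0, 179.9]
wrist_force: [-0.4, 0.6, -0.7]
gripper_width: 0.0003
grip_force: 0.0
```

Run:
```python
from meas import *
s,c,v,sa=meas();print(s['time'],s['position'],s['ee_rot'])
cv2.imwrite('pics/w4.png',c['color'][...,::-1])
for X in [(.41,.1205,.057),(.61,.1205,.057)]: print(proj(c,X))
```

```text
20.1 [0.46057749 0.11793647 0.23678598] [-1.79997838e+02 -2.24994682e-02  1.79874998e+02]
[262.32280083 117.47996405]
[262.22481606 293.5396945 ]
```

View pics/w4.png

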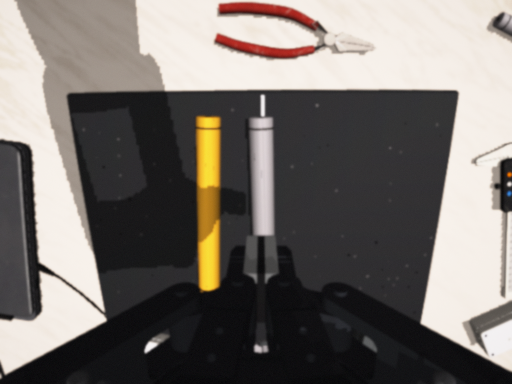

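The line stub is at (263,105), with the shaft nearly collinear from (261,118) down to the fingers. Now the numbers.

Run:
```python
from meas import *
s,c,v,sa=meas();m=(v>80)&(sa<70);m[:,:240]=0;m[:,285:]=0
a=m.copy();a[:126]=0;a[230:]=0;k,x0,x1,e=axis(c,a,.057,.42,.6);print('shaft',k,np.polyval(k,.51),np.polyval(k,.41),e)
b=m.copy();b[:97]=0;b[114:]=0;print('line stub',*[onz(c,((np.nonzero(b[y])[0]).mean(),y),.045)[:2].round(4) for y in (98,103,108,112)])
for n in('scene','side'):
    d=r.capture(n);h=cv2.cvtColor(d['color'],cv2.COLOR_RGB2HSV);mm=(h[...,2]>75)&(h[...,1]<60)
    e0,e1,q=ends(comp(mm,proj(d,(.47,.1205,.06))));A,B=onz(d,e0,.057),onz(d,e1,.057);print(n,q,A.round(4),B.round(4))
```

```text
shaft [0.02279757 0.10981449] 0.1214412567175632 0.11916149950295843 0.00022780297412557926
line stub [0.3919 0.1207] [0.3967 0.1207] [0.4016 0.1207] [0.4055 0.1207]
scene 859 [0.6409 0.1203 0.057 ] [0.3854 0.1171 0.057 ]
side 973 [0.6397 0.1245 0.057 ] [0.384 0.119 0.057]
```

The shaft lies on the line to well under 1 mm, at 0.017 rad. Next I turn the hand, then approach the tab (estimated at x 0.593, z 0.217) from above.

Emit:
send_rows([
  [0,0,-10,0,0,0,0],
  [0,0,-15,0,0,0.11,0],
  [0,0,-15,0,0,0.12,0],
  [0,0,0,0,0,0.12,0],
  [0,0,0,0,0,0.12,0],
  [0,0,0,0,0,0.12,0],
  [0,0,0,0,0,0.12,0],
  [0,0,0,0,0,0.12,0],
  [0,0,0,0,0,0.12,0],
  [0,0,0,0,0,0.12,0],
  [0,0,0,0,0,0.12,0],
  [0,0,0,0,0,0.12,0],
  [0,0,0,0,0,0.12,0],
  [0,0,0,0,0,0.12,0],
  [0,0,0,0,0,0,0],
])

```text
time: 21.55
position: [0.4609, 0.118, 0.2779]
ee_rot: [179.9, -0.0, 91.0]
wrist_force: [0.1, 0.6, 0.6]
gripper_width: 0.0002
grip_force: 0.0
```

Emit:
send_rows([
  [0.5,15,0,0,0,0,0],
  [0.5,23,0,0,0,0,0],
  [0.5,25,0,0,0,0,0],
  [0.5,25,0,0,0,0,0],
  [0.5,25,0,0,0,0,0],
  [0.5,15,0,0,0,0,0],
  [0,10,0,0,0,0,0],
  [0,0,0,0,0,0,0],
  [0,0,0,0,0,0,0],
])

```text
time: 22.3
position: [0.5986, 0.124, 0.2769]
ee_rot: [-180.0, 0.0, 91.4]
wrist_force: [0.2, 0.1, 1.3]
gripper_width: 0.0004
grip_force: 0.0
```

Run:
```python
from h import *
s,c=wrist();print(s['time'],s['position'],s['ee_rot'])
a=c['color'][...,::-1];b=r.capture('side')['color'][60:260,250:450,::-1]
cv2.imwrite('pics/w5.png',np.hstack([cv2.resize(a,(400,300)),cv2.resize(b,(300,300))]))
```

```text
22.3 [0.59857199 0.12396824 0.27690433] [-1.79953680e+02  1.34116759e-03  9.13775721e+01]
```

View pics/w5.png

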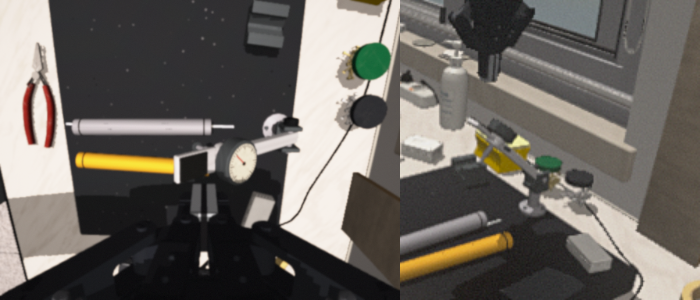

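In the wrist view (left, scaled 0.78) the black tab is at about (191,165), the gauge at (237,162) and the fingertip at (205,187). I intersect those rays with the arm's plane, y = 0.121.

Run:
```python
from h import *
s,c=wrist()
for nm,u in [('tab',(191,165)),('gauge',(237,162))]:
    o,d=ray(c,np.array(u)*1.28)
    for X in [o+d*(.1215-o[1])/d[1]]: print(nm,X.round(4), 'dir',(d/d[1]).round(2), 'at z=.2174:',(o+d*(.2174-o[2])/d[2]).round(4))
h=np.array([.7085,.1215,.107])
for th in (.66,.7,.74,.78,.82):print(th,proj(c,h+[-.16*np.cos(th)+.005*np.sin(th),0,.16*np.sin(th)+.005*np.cos(th)])/1.28, proj(c,h+[-.1195*np.cos(th)+.025*np.sin(th),0,.1195*np.sin(th)+.025*np.cos(th)])/1.28)
```

```text
tab [0.5874 0.1215 0.213 ] dir [0.12 1.   2.63] at z=.2174: [0.5876 0.1232 0.2174]
gauge [0.6291 0.1215 0.2026] dir [-0.41  1.    2.76] at z=.2174: [0.6269 0.1269 0.2174]
0.66 [188.7163246  163.34985432] [237.03840687 161.04365795]
0.7 [193.19292892 165.40150572] [241.58280322 162.28476485]
0.74 [198.08791539 167.47219869] [246.34497229 163.50001635]
0.78 [203.40732211 169.55444198] [251.31480146 164.68390089]
0.82 [209.15429563 171.63983544] [256.48022578 165.8307769 ]
```

Emit:
send_rows([
  [-1,-2,15,0,0,0,0],
  [-1,-3,20,0,0,0,0],
  [0,0,15,0,0,0,0],
  [0,0,5,0,0,0,0],
  [0,0,0,0,0,0,0],
  [0,0,0,0,0,0,0],
])

```text
time: 22.95
position: [0.5936, 0.122, 0.2228]
ee_rot: [180.0, -0.0, 91.3]
wrist_force: [0.2, -0.3, -0.1]
gripper_width: -0.0001
grip_force: 0.0
```

Emit:
send_rows([
  [0,0,2,0,0,0,0],
  [0,0,1.5,0,0,0,0],
  [0,0,0,0,0,0,0],
  [0,0,0,0,0,0,0],
])

```text
time: 23.28
position: [0.5939, 0.1219, 0.219]
ee_rot: [180.0, -0.0, 91.3]
wrist_force: [0.9, 0.3, -0.4]
gripper_width: -0.0001
grip_force: 0.0
```

Emit:
send_rows([
  [0,0,1,0,0,0,0],
  [0,0,1,0,0,0,0],
  [0,0,0,0,0,0,0],
  [0,0,0,0,0,0,0],
])

```text
time: 23.62
position: [0.5937, 0.1219, 0.2165]
ee_rot: [180.0, -0.0, 91.3]
wrist_force: [0.5, 0.5, 0.2]
gripper_width: 0.0003
grip_force: 0.1
```

Right at the expected contact height of 0.216, so I follow the arc down (tool y = +x world), checking the force halfway.

Emit:
send_rows([
  [0,-1,2,0,0,0,0],
  [0,-3.2,4,0,0,0,0],
  [0,-3.2,4,0,0,0,0],
  [0,-3.1,4,0,0,0,0],
  [0,-3.1,4.5,0,0,0,0],
  [0,-3.1,4.5,0,0,0,0],
  [0,-3.1,4.5,0,0,0,0],
  [0,-2.8,4.7,0,0,0,0],
  [0,-2.8,4.7,0,0,0,0],
  [0,-2.8,4.7,0,0,0,0],
])

```text
time: 24.45
position: [0.5651, 0.1212, 0.1744]
ee_rot: [-180.0, 0.0, 91.3]
wrist_force: [-0.3, 0.4, 1.3]
gripper_width: -0.0001
grip_force: 0.3
```

Run:
```python
from h import *
s,c=wrist();print(s['time'],s['position'],s['wrist_force'])
a=c['color'][...,::-1];b=r.capture('side')['color'][60:260,250:450,::-1]
cv2.imwrite('pics/w6.png',np.hstack([cv2.resize(a,(400,300)),cv2.resize(b,(300,300))]))
```

```text
24.45 [0.56512035 0.12123979 0.17440303] [-0.33010164  0.41062277  1.3016716 ]
```

View pics/w6.png

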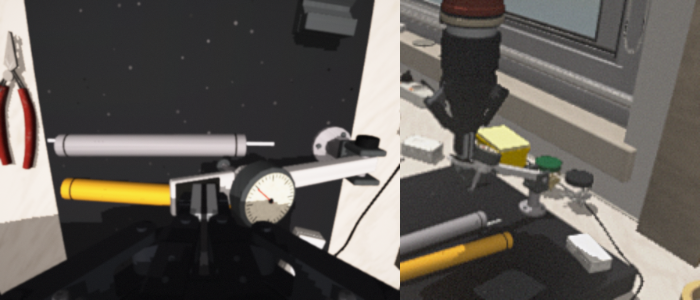

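The tip sits on the tab at (203,190), clear of the gauge at (263,193), and the arm is coming down with it. Continuing.

Emit:
send_rows([
  [0,-2.4,5,0,0,0,0],
  [0,-2.4,5,0,0,0,0],
  [0,-2.3,5,0,0,0,0],
  [0,-1.8,5.2,0,0,0,0],
  [0,-1.8,5.2,0,0,0,0],
  [0,-1.8,5.2,0,0,0,0],
  [0,-1.3,5.4,0,0,0,0],
  [0,-1.3,5.4,0,0,0,0],
  [0,-1.3,5,0,0,0,0],
  [0,-0.8,4,0,0,0,0],
  [0,-0.8,3.5,0,0,0,0],
  [0,-0.7,3,0,0,0,0],
  [0,0,0,0,0,0,0],
  [0,0,0,0,0,0,0],
])

```text
time: 25.72
position: [0.5466, 0.1209, 0.1178]
ee_rot: [-180.0, -0.0, 91.3]
wrist_force: [0.4, 0.2, -0.5]
gripper_width: 0.0004
grip_force: 0.0
```

Emit:
send_rows([
  [0,0,2,0,0,0,0],
  [0,0,1.5,0,0,0,0],
  [0,0,0,0,0,0,0],
  [0,0,0,0,0,0,0],
])

```text
time: 26.05
position: [0.5467, 0.1209, 0.1145]
ee_rot: [-180.0, 0.0, 91.3]
wrist_force: [-0.7, 0.3, -0.7]
gripper_width: 0.0001
grip_force: 0.0
```

Emit:
send_rows([
  [0,0,1,0,0,0,0],
  [0,0,1,0,0,0,0],
  [0,0,0,0,0,0,0],
  [0,0,0,0,0,0,0],
])

```text
time: 26.38
position: [0.5467, 0.1209, 0.1124]
ee_rot: [-180.0, -0.0, 91.3]
wrist_force: [-0.4, 0.8, -0.4]
gripper_width: -0.0
grip_force: 0.0
```

Emit:
send_rows([
  [0,0,1,0,0,0,0],
  [0,0,0,0,0,0,0],
  [0,0,0,0,0,0,0],
])

```text
time: 26.63
position: [0.5468, 0.1209, 0.1123]
ee_rot: [-180.0, 0.0, 91.3]
wrist_force: [-2.8, -0.6, 5.4]
gripper_width: 0.0002
grip_force: 3.0
```

Emit:
send_rows([
  [0,0,0.8,0,0,0,0],
  [0,0,0,0,0,0,0],
  [0,0,0,0,0,0,0],
])

```text
time: 26.88
position: [0.5468, 0.1209, 0.1122]
ee_rot: [-180.0, 0.0, 91.3]
wrist_force: [-5.1, -0.9, 10.5]
gripper_width: -0.0003
grip_force: 5.4
```

Emit:
send_rows([
  [0,0,0.8,0,0,0,0],
  [0,0,0,0,0,0,0],
  [0,0,0,0,0,0,0],
])

```text
time: 27.13
position: [0.5469, 0.1209, 0.1121]
ee_rot: [180.0, 0.0, 91.3]
wrist_force: [-7.2, -1.8, 14.7]
gripper_width: 0.0001
grip_force: 7.7
```

Firmly on the stop. I lift straight off and back away.

Emit:
send_rows([
  [0,0,-3,0,0,0,0],
  [0,0,-10,0,0,0,0],
  [0,0,-20,0,0,0,0],
  [0,0,-30,0,0,0,0],
  [0,0,-30,0,0,0,0],
  [0,-15,-30,0,0,0,0],
  [0,-30,0,0,0,0,0],
  [0,-30,0,0,0,0,0],
  [0,-15,0,0,0,0,0],
  [0,0,0,0,0,0,0],
  [0,0,0,0,0,0,0],
])

```text
time: 28.05
position: [0.4569, 0.119, 0.2336]
ee_rot: [179.9, -0.0, 91.3]
wrist_force: [0.4, -0.9, 0.7]
gripper_width: 0.0001
grip_force: 0.0
```

Run:
```python
from h import *
s,c=wrist();print(s['time'],s['position'],s['wrist_force'])
a=c['color'][...,::-1];b=r.capture('side')['color'][110:270,190:390,::-1]
cv2.imwrite('pics/w7.png',np.hstack([cv2.resize(a,(400,300)),cv2.resize(b,(375,300))]))
```

```text
28.05 [0.45688755 0.11895951 0.23362577] [ 0.36138331 -0.90798503  0.70906008]
```

View pics/w7.png

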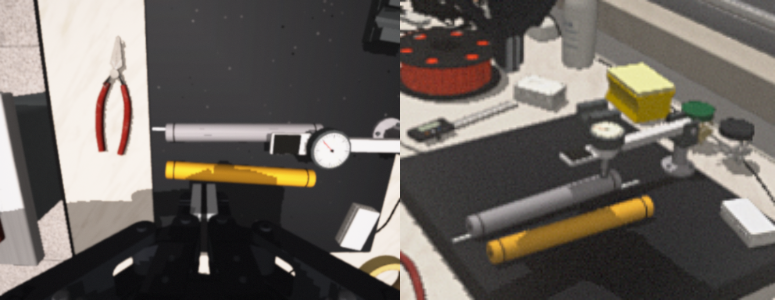

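The arm is level, the plunger rests on the shaft at (605,175) in the right-hand picture, the shaft is still on the line with stubs at (158,129), and the hand is clear.

```bash
python3 -c "
from bench import r
print(r.close_job())"
```

```text
the job is handed in; nothing more can be done
None
```

The job is handed in, verdict not shown: the steel shaft measured on the white line (under 1 mm off, 0.017 rad), the gauge arm is on its stop with the plunger on the shaft, nothing else was seen to move, and the hand is clear.

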